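# Close the board tester and hold the microscope over its window

### The job

Gently lower the open lid of the board-test fixture until it is fully closed over the circuit board, then pick up the pocket microscope and carry it upright over the clutter to the lid's window, never touching the fixture with it and leaving everything else on the bench where it is. Finish while still holding the microscope steady in the gripper: upright, centred over the window, its long side in line with the window's long side (either way round), its foot hovering about 15 mm above the lid and touching nothing.

Things in the scene. Friction and masses are not known exactly. Their poses are not given: they have to be found in the camera images.
- fixture: clamshell board-test fixture, fixed to the bench: grey base with black rim, 140 x 170 mm (x by y), rim top 58 mm high, green circuit board inside; hinged aluminium lid with handle. Origin: centre of its underside. x points from the front (handle side, towards the robot) to the hinge at the rear, y left along the hinge, z up. Turned up to 0.25 rad.
- lid (a joint): lid angle in rad: 0 fully closed, flat on the rim; 1.57 upright; starts 1.3 to 1.7, stop at 1.75. Stiff friction hinge: the lid stays where left, no latch; 2 to 5 N at the handle moves it. Lid plate 134 (hinge to front edge) x 164 x 8 mm, 0.3 kg; closed, its upper face is 66 mm above the bench.
- hinge (a point): on the lid at its hinge edge, mid-width, mid-thickness of the plate. The true hinge axis is on the plate's underside there, 4 mm below this point when closed: 58 mm above the bench, 66 mm behind the fixture's origin. Axes turn with the lid (the fixture's axes when closed).
- handle (a point): middle of the lid's handle: round steel bar 12 mm thick, 116 mm long, parallel to the hinge, held 42 mm beyond the lid's front edge by an arm at each end (100 mm clear between them), 176 mm from the hinge edge, at mid-thickness of the plate; axes turn with the lid. Closed, its centre is 62 mm above the bench, with free space around and below it.
- window (a point): centre of the lid's rectangular window, in the plane of its upper face: open cut-out 44 mm (x) by 60 mm (y), off-centre in the lid (70 mm from the hinge, 14 mm to the left), over the board's black processor. Lid closed: x, y, z are the fixture's axes, z up, y the long side. Screw heads and hinge leaves stand up to 6 mm above the lid.
- microscope: pocket microscope, loose, upright: clear whitish foot 34 x 46 x 22 mm, grey body 30 mm (x) by 42 mm (y) with rubber faces up to 98 mm, round black eyepiece to 108 mm. Origin: centre of the foot's underside; z up, y the long side. 0.1 to 0.2 kg; grip the body across its 30 mm. Stands left or right of the fixture, turned up to 0.5 rad.
- box_low: bystander: black carton 70 x 60 x 55 mm with another on top, left of the fixture; origin centre of underside.
- box_top: bystander: equal carton on top of the first; the stack is 110 mm tall; origin centre of underside.
- spool_low: bystander: solder spool 60 mm across, 50 mm tall, with another on top, right of the fixture; origin centre of underside.
- spool_top: bystander: equal spool on top of the first; the stack is 100 mm tall; origin centre of underside.
- bottle: bystander: white round bottle, 42 mm across, 110 mm tall, standing on the side where the microscope is not; origin centre of underside.
- drone: bystander: small quadcopter, 135 x 135 mm, 35 mm tall, far left; origin centre of underside.
- battery: bystander: battery pack 75 x 35 x 29 mm lying front right; origin centre of underside.
- multimeter: bystander: multimeter 150 x 74 x 42 mm lying far right; origin centre of underside.
Things that resemble listed ones, but are neither listed nor needed, are in the scene too. What is shaped like the microscope but orange or pink is not meant.

How it is judged (in metres and radians):
On the way, in this order (a step that is already met when the one before it is completed fails the run):
1. the lid is fully closed, with the microscope still standing on the bench (value of joint lid below 0.04 rad and height (world z) of microscope below 0.01 m), for 0.3 s.
2. the microscope is lifted off the bench in the gripper, the lid still closed (value of joint lid below 0.04 rad and height (world z) of microscope above 0.03 m and contact force between microscope and the fingers above 0.5 N), for 0.2 s.
At the end, for the whole second after the job is handed in: Lid closed (under 0.04 rad), gripper off it; microscope held by the fingers, still (under 20 mm/s), centred within 8 mm over the window, foot 5 to 27 mm above the lid, long side within 0.14 rad of the window's, within 0.12 rad of upright, not touching the fixture (value of joint lid below 0.04 rad and horizontal distance between microscope and window below 0.008 m and z of microscope in the frame of window between 0.005 and 0.027 m and angle between the y axis of microscope and the y axis of window, either way round below 0.14 rad and angle between microscope's own z axis and vertical below 0.12 rad and linear speed of microscope below 0.02 m/s and contact force between microscope and the fingers above 0.5 N and contact force between microscope and fixture below 0.1 N and contact force between the fingers and fixture below 0.5 N); the arm keeps its last pose, push and grip.
It fails at once if the lid is slammed (closing faster than 2.5 rad/s) (velocity of joint lid below -2.5 rad/s).
It fails at once if the microscope touches the fixture or its lid (contact force between microscope and fixture above 0.5 N).
It fails at once if the microscope is tipped over (more than 0.6 rad from upright) (angle between microscope's own z axis and vertical above 0.6 rad).
It fails at once if a bystander is disturbed (moved more than 15 mm) (distance of any of box_low, box_top, spool_low, spool_top, bottle, drone, battery, multimeter from where it was at the start of the episode above 0.015 m).
It also fails if it takes over 67 s, if anything falls off the work surface, if the arm or the gripper's body presses on something with over 40 N, if the wrist force passes 120 N, or if a joint passes its speed limit or range.

### The arm

A 6-joint arm with a two-finger parallel gripper is mounted at the origin on the work surface. World frame = base frame: x ahead of the robot, y to its left, z up, the work surface at z = 0. Lengths are in mm, angles in rad, forces in N, time in s.
With the tool pointing down it reaches from about 300 to 775 mm from the base axis. Payload 14.6 kg.
Tool frame: the origin (TCP) lies between the finger pads; the fingertips stand 25 mm ahead of it and the grasp point (between the pads) lies 6 mm ahead of it; z points along the fingers, y is the line along which they close (so a half turn about z gives the same grasp; the last joint's range is limited). The gripper opens to 94 mm and grips with 3 to 60 N. Pads are 16 mm wide; open, the fingers measure 119 mm over their backs; the gripper's body (75 mm by 177 mm) begins 78 mm behind the grasp point.
Start: joints at [1.04, 0.3, 1.521, -0, 1.321, -0.067], TCP at [246.038, 491.889, 206.746] pointing down, gripper open.
Joint ranges: [-3.03, 3.03], [-0.79, 2.21], [0.23, 2.52], [-1.04, 4.18], [0, 3.07], [-2.55, 2.55]. Speed limits (rad/s): [2.22, 2.22, 2.57, 3.14, 3.14, 3.14].

### API

Orientations are given as [roll, pitch, yaw] about the fixed x, y, z axes, in that order (R = Rz(yaw) Ry(pitch) Rx(roll)).
In Python, from cell import manip gives the robot as it stands. The module is installed in compiled form; this text tells all that it offers.
- The arm moves only by the tool step_arm, never from a script. Its argument "series" is one flat list of numbers, 5 for each row, row after row: the shift along the world's x, y, z in mm, then the turn about the world's z in rad, then the closure, from 0 (fully open) to 1 (shut). In form: [dx, dy, dz, spin, jaw, dx, dy, dz, spin, jaw, ...]. A call has 1 to 20 rows; each row shifts and turns the commanded pose from where the row before left it; what a row does not reach is not made up. A row lasts 1/8 s, in which the tool goes at most 62.5 mm and 10.7 degrees, less where a joint would pass 70% of its speed; a pose out of reach is approached as far as the arm can. A call is refused whole if a number of a shift passes 62.5 or a number of a turn 0.188, either way. A call with a gripper value outside its range is refused whole. The fingers move at their own pace and stop on an object; "squeeze" is the grip in N (left out, the last holds). Time passes only in rows, so rows that do not move let the fingers close. It gives the time, the measured TCP pose, the force, the opening and the grip force at its end, in the units of the state.
- manip.read_state(): the state, without advancing time (a new reading comes with each control period).
- manip.camera(name): name is "scene" or "side" or "wrist"; returns (picture, depth): 384x512x3 uint8, blue, green, red; 384x512 float32, mm along the optical axis (not along the pixel's ray), 0 where there is no reading.
- manip.camera_info(name): a dict with "fovy" (degrees; the focal length in pixels is half the picture's height over the tangent of half this angle, whatever the lens; pixels are square), "cx", "cy" (the principal point, pixels), "k1" (the pictures are not rectified: a ray, as slopes to the right and down, at radius r is drawn at 1 + k1 r^2 times it, then the intrinsics apply), "eye" and "orientation" of the camera in the world. Camera axes: x right, y down, z forward; pixel columns grow to the right and rows downward; lengths in mm; the calibration is good to about 2 mm. A picture is of the moment at which its call begins: read the wrist's pose just before it. camera_info takes no time and is no camera call; for the wrist camera it gives the pose at the moment of the call.
- manip.sign_off(): hands the job in; it is judged then, once.
The state is a dict: "clock": time; "joints": joint angles; "qd": joint speeds; "effort": joint torques, N m; "eef_pos": TCP position; "eef_rot": TCP orientation; "wrist_force": force on the tool from outside, world axes, zero at the start; "moment": the same for the moment, N m; "finger_gap": finger opening in mm; "finger_force": force on a finger pad.
Only numpy, scipy, OpenCV 4.12 (cv2) and the standard library are available. Lean on these libraries where they do the work, as an engineer would, in place of code of your own. Each camera call takes 0.05 s, during which the arm holds its last target. There are 200 camera calls.

## Working session

There is one attempt and no reset: what is moved stays moved. The work goes in short steps, Python scripts to look and compute and a tool call to move; the robot and the scene stay as the last step left them, time stands still between calls to the robot, and variables do not carry over. Pictures are saved under pics/ and viewed, at most 10 in all, crops included, and the job is handed in when it is done.

Besides the shell and the picture viewer there is one more tool, called after "Emit:" as a command line: name --argument value ..., lists and objects as JSON in quotes. step_arm: Moves the arm, as the interface text tells. Its arguments: {"type":"object","properties":{"series":{"type":"array"},"squeeze":{"type":"number"}},"required":["series"]}

```bash
mkdir -p pics; cat > h.py <<'E'
import numpy as np, cv2
from cell import manip
from scipy.spatial.transform import Rotation as R
def grab(n):
    ci=manip.camera_info(n); p,d=manip.camera(n); return p,d,ci
def rot(ci):
    o=np.array(ci["orientation"],float)
    return o if o.shape==(3,3) else R.from_euler('xyz',o).as_matrix()
def K(ci,h=384):
    f=h/2/np.tan(np.radians(ci["fovy"])/2); return f
def cloud(p,d,ci):
    f=K(ci); v,u=np.mgrid[0:384,0:512].astype(float)
    xd=(u-ci["cx"])/f; yd=(v-ci["cy"])/f
    x,y=xd.copy(),yd.copy()
    for _ in range(15):
        s=1+ci["k1"]*(x*x+y*y); x=xd/s; y=yd/s
    P=np.stack([x*d,y*d,d],-1)
    W=P@rot(ci).T+np.array(ci["eye"],float)
    W[d<=0]=np.nan
    return W
E
python3 - <<'E'
from h import *
for n in("scene","side"):
    p,d,ci=grab(n); print(n,ci); cv2.imwrite(f"pics/{n}0.png",p)
    np.savez(f"{n}0.npz",p=p,W=cloud(p,d,ci))
print(manip.read_state())
E
```

```text
scene {'fovy': 52.614450247700645, 'cx': 253.67265577625116, 'cy': 192.27979790156394, 'k1': -0.056013934002083, 'eye': array([992.70989905, 688.84820346, 767.21574803]), 'orientation': array([-2.27759153,  0.01596311,  2.55880205])}
side {'fovy': 57.2392553910837, 'cx': 256.0632689108354, 'cy': 200.77883578405994, 'k1': -0.06765962984192295, 'eye': array([ 317.57479133, -597.51826401,  734.26164617]), 'orientation': array([-2.36544126,  0.01540117, -0.43934013])}
{'clock': 0.1, 'joints': array([ 1.04040340e+00,  3.00382992e-01,  1.52147018e+00, -1.60011969e-05,
        1.32068326e+00, -6.66101488e-02]), 'qd': array([-8.50271473e-04, -4.93207077e-05, -1.74645040e-03,  2.37406470e-04,
        2.22403000e-04,  1.58601830e-03]), 'effort': array([ 1.00490135e-03, -5.32636678e+01, -3.53284228e+01,  7.09594740e-02,
        2.34415079e-02, -1.11057741e-04]), 'eef_pos': array([245.93904426, 491.71478512, 206.28157011]), 'eef_rot': array([-3.14064994e+00, -4.73532095e-05,  2.67781382e+00]), 'wrist_force': array([-0.53117968,  0.18601481,  0.21137249]), 'moment': array([ 0.026368  , -0.02457169, -0.04140841]), 'finger_force': 0.0, 'finger_gap': 94.17213213971377}
```

View pics/scene0.png

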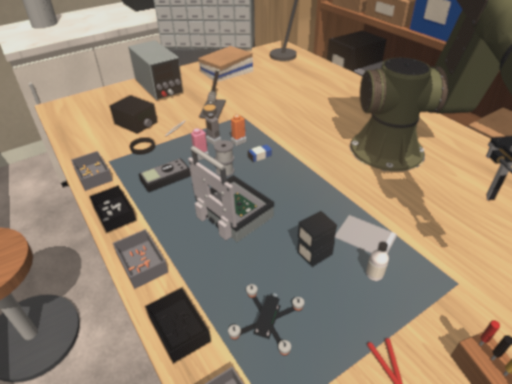

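View pics/side0.png

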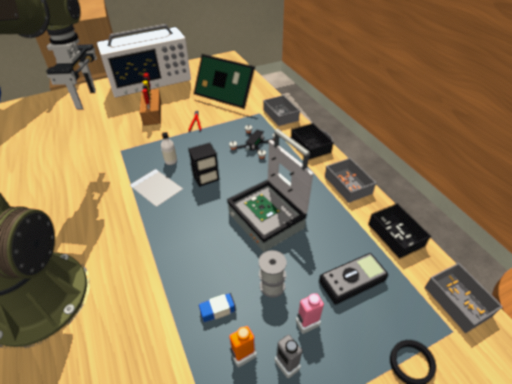

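Side view: the fixture is at (266,212) and its upright lid at (290,175). Microscope candidates in the side view are grey/black at (288,355), orange at (243,345) and pink at (311,310). By the description it is the grey one. Next I'll measure the fixture and microscope and take a crop to check.

```bash
python3 - <<'E'
from h import *
S=np.load("side0.npz"); p,W=S["p"],S["W"]
C=np.load("scene0.npz"); pc,Wc=C["p"],C["W"]
def pr(n,u,v,W=W): print(n,(u,v),np.round(W[v,u]))
for n,u,v in[("board",262,207),("rimL",232,206),("rimFront",268,240),("rimR",302,214),("spooltop",272,258),("bottle",168,150),("box",203,152),("micro",289,345),("eyep",290,341),("foot",288,366),("orange",242,335),("pink",311,300),("lidtop",288,150),("batt",217,306),("mat",200,260),("handle",290,148)]: pr(n,u,v)
# rim top & lid clouds
for nm,w in(("side",W),("scene",Wc)):
    x,y,z=w[...,0],w[...,1],w[...,2]
    with np.errstate(invalid='ignore'):
        for lab,m in(("rim",(abs(z-58)<5)&(x>380)&(x<720)&(y>-130)&(y<130)),("lid",(z>80)&(z<290)&(x>480)&(x<760)&(y>-100)&(y<110)),("micro",(z>15)&(z<125)&(x>330)&(x<650)&(y<-190)&(y>-420))):
            P=w[m]; 
            if len(P): print(nm,lab,len(P),np.round(P.min(0)),np.round(P.max(0)),np.round(np.median(P,0)))
            if lab!="micro" and len(P)>50:
                r=cv2.minAreaRect(P[:,:2].astype(np.float32)); print(np.round(r[0]),np.round(r[1]),round(r[2],1))
cv2.imwrite("pics/crop.png",cv2.resize(np.hstack([p[120:250,205:335],p[254:384,225:355]]),(800,400),interpolation=cv2.INTER_CUBIC))
E
```

```text
board (262, 207) [599. -11.  47.]
rimL (232, 206) [527.  24.  52.]
rimFront (268, 240) [ 567. -113.   39.]
rimR (302, 214) [678. -87.  57.]
spooltop (272, 258) [ 531. -203.   99.]
bottle (168, 150) [435. 336.  57.]
box (203, 152) [515. 208. 110.]
micro (289, 345) [ 469. -391.  109.]
eyep (290, 341) [ 475. -384.  106.]
foot (288, 366) [ 461. -408.   56.]
orange (242, 335) [ 401. -337.  108.]
pink (311, 300) [ 551. -331.  108.]
lidtop (288, 150) [814. 229.   2.]
batt (217, 306) [ 388. -220.   28.]
mat (200, 260) [398. -68.   1.]
handle (290, 148) [825. 235.   2.]
side rim 718 [ 523. -118.   53.] [691.  74.  63.] [603. -35.  58.]
[606. -20.] [141. 173.] 10.5
side lid 1787 [652. -89.  80.] [695.  76. 243.] [677. -22. 161.]
[672.  -7.] [ 24. 166.] 10.4
side micro 4081 [ 350. -413.   15.] [ 650. -190.  112.] [ 482. -328.   64.]
scene rim 510 [ 521. -114.   53.] [704.  80.  63.] [583.  37.  58.]
[615. -16.] [164. 173.] 10.2
scene lid 1652 [656. -87.  80.] [696.  77. 243.] [677.   2. 162.]
[672.  -6.] [ 25. 167.] 10.0
scene micro 1524 [ 350. -406.   15.] [ 650. -190.  111.] [ 484. -316.   63.]
```

View pics/crop.png

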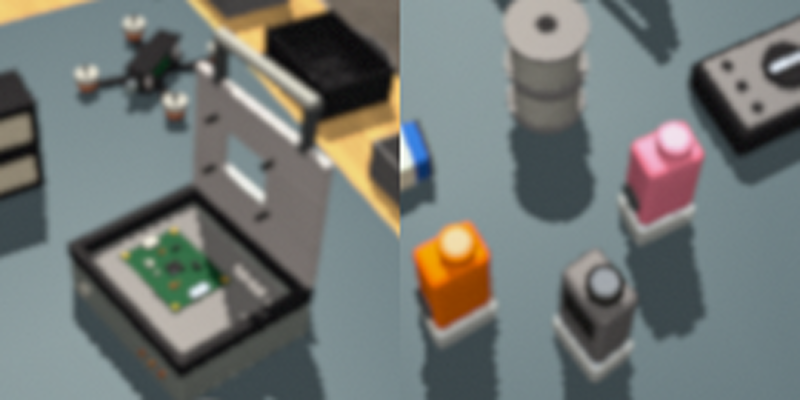

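The crop confirms that the grey, black-eyepiece body at side (288,355) is the microscope. The orange and pink ones are decoys. The lid stands upright with its handle bar on top. Now I'll find the handle and get a first microscope estimate.

```bash
python3 - <<'E'
from h import *
for n in("side","scene"):
    W=np.load(n+"0.npz")["W"].reshape(-1,3); W=W[~np.isnan(W).any(1)]
    c=np.array([606,-20]); a=0.18
    f=(W[:,:2]-c)@np.array([[np.cos(a),-np.sin(a)],[np.sin(a),np.cos(a)]])
    m=(W[:,2]>75)&(abs(f[:,1])<90)&(f[:,0]>20)&(f[:,0]<130)
    F=np.c_[f,W[:,2]][m]
    for lo,hi in((75,110),(110,150),(150,190),(190,205),(205,222),(222,250)):
        k=F[(F[:,2]>lo)&(F[:,2]<hi)]
        if len(k): print(n,lo,hi,len(k),np.round(np.percentile(k,[2,50,98],axis=0),1).tolist())
W=np.load("side0.npz")["W"].reshape(-1,3)
for z0,z1 in((25,95),(4,24),(90,101),(103,112)):
    k=W[(abs(W[:,0]-468)<38)&(abs(W[:,1]+385)<40)&(W[:,2]>z0)&(W[:,2]<z1)]
    r=cv2.minAreaRect(k[:,:2].astype(np.float32)); print(z0,len(k),np.round(r[0]),np.round(r[1]),round(r[2],1),np.round(k.mean(0)))
E
```

```text
side 75 110 446 [[59.5, -80.5, 76.1], [67.9, -3.6, 95.4], [74.2, 78.1, 109.4]]
side 110 150 349 [[65.8, -80.8, 111.4], [68.6, -34.4, 129.8], [75.1, 78.0, 149.0]]
side 150 190 573 [[64.0, -80.9, 150.8], [69.3, -8.6, 169.6], [73.1, 78.3, 189.3]]
side 190 205 184 [[66.5, -79.6, 190.1], [71.5, -8.6, 192.1], [78.3, 76.5, 203.9]]
side 205 222 63 [[66.6, -59.8, 205.2], [70.0, -48.6, 213.2], [78.0, 58.9, 221.6]]
side 222 250 232 [[66.3, -58.9, 222.7], [69.7, -11.1, 237.4], [77.4, 57.1, 241.3]]
scene 75 110 407 [[66.2, -76.9, 75.7], [74.0, 9.6, 95.2], [76.4, 84.3, 108.7]]
scene 110 150 327 [[67.5, -76.7, 111.1], [74.8, -15.3, 129.5], [76.6, 84.2, 149.5]]
scene 150 190 501 [[70.3, -75.9, 151.4], [75.9, 12.3, 170.2], [78.6, 83.8, 189.2]]
scene 190 205 180 [[67.8, -76.4, 190.1], [73.7, 10.1, 192.2], [78.4, 81.3, 203.3]]
scene 205 222 65 [[69.4, -57.4, 205.5], [76.9, 51.8, 213.9], [79.0, 63.0, 221.2]]
scene 222 250 225 [[69.1, -54.0, 223.1], [76.8, 12.1, 237.7], [80.4, 61.9, 241.0]]
25 370 [ 471. -387.] [32. 47.] 10.3 [ 464. -398.   67.]
4 149 [ 460. -391.] [36. 60.] 32.3 [ 464. -399.   16.]
90 236 [ 472. -389.] [30. 42.] 11.3 [ 469. -390.   96.]
103 138 [ 472. -393.] [23. 22.] 61.1 [ 472. -394.  107.]
```

Emit:
step_arm --series '[0,0,45,0,0.2,0,0,45,0,0.4,31,-36,4,-0.066,0.57,31,-36,0,-0.066,0.57,31,-36,0,-0.066,0.57,31,-36,0,-0.066,0.57,31,-36,0,-0.066,0.57,31,-36,0,-0.066,0.57,31,-36,0,-0.066,0.57,31,-36,0,-0.066,0.57,31,-36,0,-0.066,0.57,31,-36,0,-0.066,0.57,31,-36,0,-0.066,0.57,31,-36,0,-0.066,0.57,31,-36,0,-0.066,0.57,29,-30,0,-0.069,0.57,0,0,0,0,0.57,0,0,0,0,0.57]' --squeeze 20

```text
clock: 2.35
eef_pos: [677.8, -5.7, 300.3]
eef_rot: [-3.141, -0.0, 1.751]
wrist_force: [-0.6, 0.5, 0.4]
finger_gap: 40.5
finger_force: 0.0
```

Arrived as planned. I'll take a wrist view to check the handle and to locate things precisely from above.

```bash
python3 - <<'E'
from h import *
p,d,ci=grab("wrist"); W=cloud(p,d,ci); cv2.imwrite("pics/w1.png",p); np.savez("w1.npz",p=p,W=W)
print(ci["eye"])
w=W.reshape(-1,3); c=np.array([606,-20]); a=0.18
f=(w[:,:2]-c)@np.array([[np.cos(a),-np.sin(a)],[np.sin(a),np.cos(a)]])
m=(w[:,2]>222)&(w[:,2]<250)&(f[:,0]<130)
F=np.c_[f,w[:,2]][m]; print(len(F),np.percentile(F,[2,50,98],axis=0).round(1))
E
```

```text
[662.24581171  75.11872332 478.5621399 ]
2273 [[ 65.8 -55.2 233.4]
 [ 71.8   7.4 239.2]
 [ 77.2  58.3 241.1]]
```

View pics/w1.png

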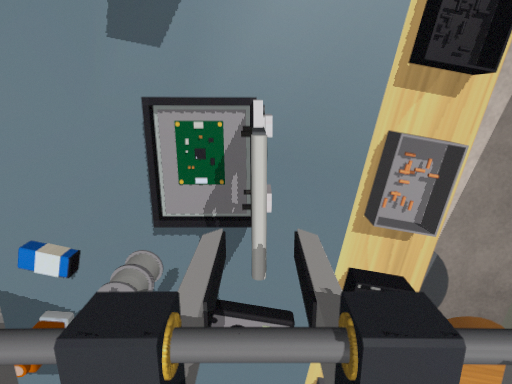

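The wrist view shows the bar vertical at u≈258, y 130–275, midway between the fingers. I'll go down and close.

Emit:
step_arm --series '[-1,0,-30,0,0.57,0,0,-29,0,0.57,0,0,0,0,0.75,0,0,0,0,1,0,0,0,0,1,0,0,0,0,1]'

```text
clock: 3.15
eef_pos: [677.2, -6.1, 242.6]
eef_rot: [3.141, 0.0, 1.751]
wrist_force: [-0.4, -1.2, -0.5]
finger_gap: 3.9
finger_force: 0.0
```

```bash
python3 - <<'E'
from h import *
p,d,ci=grab("wrist"); s,ds,cs=grab("side"); print(manip.read_state()["finger_gap"])
W=cloud(s,ds,cs)
w=W.reshape(-1,3); c=np.array([606,-20]); a=0.18
f=(w[:,:2]-c)@np.array([[np.cos(a),-np.sin(a)],[np.sin(a),np.cos(a)]])
for lo,hi in((150,190),(222,240)):
    m=(w[:,2]>lo)&(w[:,2]<hi)&(f[:,0]<190)&(f[:,0]>-90)&(abs(f[:,1])<90)
    print(np.percentile(np.c_[f,w[:,2]][m],[2,50,98],axis=0).round(1))
cv2.imwrite("pics/w2.png",np.hstack([cv2.resize(p,(400,300)),cv2.resize(s[110:260,190:390],(400,300),interpolation=cv2.INTER_CUBIC)]))
E
```

```text
0.40959096805756956
[[ 62.4 -81.2 150.9]
 [ 69.2  -7.2 170.3]
 [ 72.7  78.8 189.7]]
[[ 66.4 -58.6 223.7]
 [ 69.2 -15.5 236.4]
 [ 77.4  55.8 239.7]]
```

View pics/w2.png

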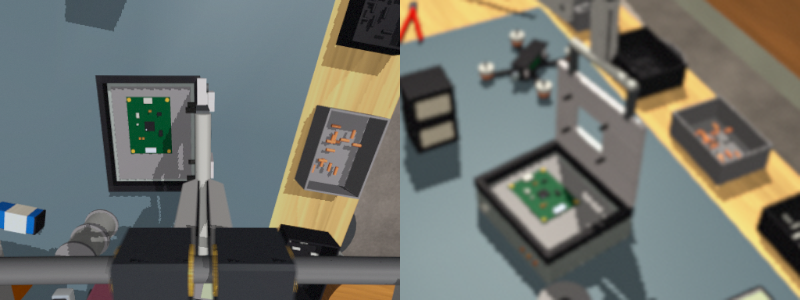

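```bash
python3 - <<'E'
from h import *
st=manip.read_state(); print(st["eef_pos"],st["wrist_force"],st["joints"])
c=np.array([606,-20]); a=0.18
for n in("side","scene"):
    p,d,ci=grab(n); w=cloud(p,d,ci).reshape(-1,3)
    f=(w[:,:2]-c)@np.array([[np.cos(a),-np.sin(a)],[np.sin(a),np.cos(a)]]); F=np.c_[f,w[:,2]]
    for lo in range(200,300,8):
        k=F[(F[:,2]>lo)&(F[:,2]<lo+8)&(abs(f[:,1]-1)<14)&(abs(f[:,0]-72)<45)]
        if len(k): print(n,lo,len(k),np.percentile(k,[2,50,98],axis=0).round(0)[:,:2].tolist())
    cv2.imwrite(f"pics/z{n}.png",p)
s=cv2.imread("pics/zside.png")[125:185,255:335]; q=cv2.imread("pics/zscene.png")[130:220,170:270]
cv2.imwrite("pics/z.png",np.hstack([cv2.resize(s,(400,300),interpolation=2),cv2.resize(q,(400,300),interpolation=2)]))
E
```

```text
[677.11735858  -6.11603761 242.15987042] [ 0.0713847   0.91563761 -0.13295761] [-6.31044317e-02  5.76984166e-01  1.04834850e+00 -1.15699618e-05
  1.51570510e+00 -2.43122834e-01]
side 224 3 [[68.0, -7.0], [68.0, 9.0], [70.0, 11.0]]
side 232 31 [[66.0, -11.0], [68.0, -1.0], [74.0, 15.0]]
side 240 13 [[68.0, -9.0], [75.0, -7.0], [82.0, -1.0]]
side 248 34 [[61.0, -8.0], [64.0, -6.0], [84.0, 11.0]]
side 256 34 [[60.0, -10.0], [67.0, -7.0], [84.0, 7.0]]
side 264 35 [[59.0, -9.0], [65.0, -7.0], [83.0, 8.0]]
side 272 38 [[59.0, -9.0], [66.0, -7.0], [83.0, 9.0]]
side 280 42 [[58.0, -10.0], [63.0, -7.0], [85.0, 8.0]]
side 288 42 [[60.0, -10.0], [64.0, -7.0], [84.0, 9.0]]
side 296 42 [[59.0, -10.0], [64.0, -7.0], [83.0, 9.0]]
scene 224 4 [[78.0, -8.0], [78.0, -1.0], [78.0, 14.0]]
scene 232 24 [[73.0, -10.0], [79.0, 5.0], [80.0, 13.0]]
scene 240 12 [[68.0, 8.0], [73.0, 11.0], [79.0, 13.0]]
scene 248 36 [[62.0, -7.0], [78.0, 11.0], [86.0, 14.0]]
scene 256 38 [[63.0, -7.0], [81.0, 10.0], [86.0, 13.0]]
scene 264 36 [[64.0, -3.0], [80.0, 11.0], [87.0, 14.0]]
scene 272 39 [[62.0, -7.0], [79.0, 11.0], [87.0, 14.0]]
scene 280 42 [[64.0, -4.0], [81.0, 11.0], [87.0, 14.0]]
scene 288 37 [[63.0, -5.0], [80.0, 11.0], [87.0, 13.0]]
scene 296 45 [[61.0, -6.0], [79.0, 11.0], [87.0, 14.0]]
```

View pics/z.png

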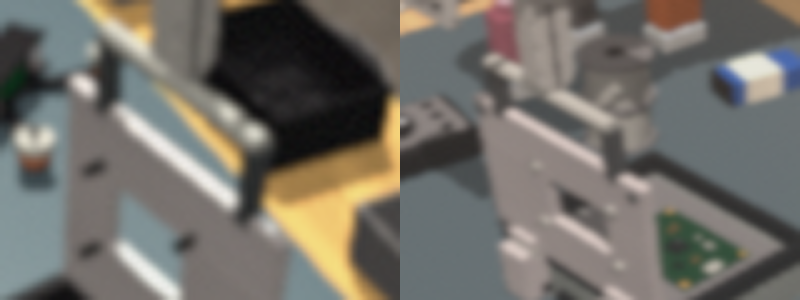

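```bash
python3 - <<'E'
from h import *
W=np.load("w1.npz")["W"]
for u,v in[(214,234),(216,245),(210,260),(305,235),(310,250),(320,275)]: print((u,v),W[v,u].round(1))
w=W.reshape(-1,3); k=w[(np.hypot(w[:,0]-678,w[:,1]+6)<60)&(w[:,2]>255)]; print(len(k),np.percentile(k[:,2],[0,1,5,20]).round(1))
E
```

```text
(214, 234) [650.2  -1.2 307.3]
(216, 245) [653.   -0.8 321.4]
(210, 260) [652.3  -1.  337.7]
(305, 235) [700.2   7.6 308. ]
(310, 250) [700.1   7.8 327.3]
(320, 275) [700.4   8.6 352.9]
35683 [297.8 310.4 336.7 401.8]
```

The depth from all three cameras shows the fingertips at the reported TCP height. They are not 25 mm ahead of it, so the gripper closed just above the bar. From here on I'll work from measured fingertips (tip z ≈ TCP z). Raise, reopen, descend 25 mm further and grip.

Emit:
step_arm --series '[0,0,15,0,0.57,0,0,0,0,0.57,0,0,0,0,0.57,0,0,-20,0,0.57,0,0,-20,0,0.57,0,0,0,0,0.7,0,0,0,0,1,0,0,0,0,1,0,0,0,0,1]'

```text
clock: 4.47
eef_pos: [677.3, -6.2, 217.7]
eef_rot: [3.14, 0.0, 1.751]
wrist_force: [-0.7, -0.5, 3.7]
finger_gap: 11.4
finger_force: 20.0
```

```bash
python3 - <<'E'
import numpy as np
s=np.linspace(1.607,0.012,27); h=-176*np.cos(s); z=176*np.sin(s); a=.18
P=np.round(np.c_[h*np.cos(a),h*np.sin(a),z]); d=np.diff(P,axis=0).astype(int)
print(d.tolist(),d.sum(0))
E
```

```text
[[-10, -2, 0], [-11, -2, -1], [-11, -2, -1], [-10, -2, -2], [-10, -1, -2], [-10, -2, -4], [-10, -2, -3], [-10, -2, -5], [-9, -2, -5], [-9, -1, -6], [-9, -2, -6], [-9, -1, -6], [-7, -2, -8], [-8, -1, -7], [-7, -1, -8], [-6, -2, -9], [-6, -1, -9], [-6, -1, -9], [-5, 0, -10], [-4, -1, -10], [-3, -1, -10], [-3, 0, -10], [-3, -1, -11], [-2, 0, -10], [-1, 0, -11], [0, -1, -11]] [-179  -33 -174]
```

Emit:
step_arm --series '[-10,-2,0,0,1,-11,-2,-1,0,1,-11,-2,-1,0,1,-10,-2,-2,0,1,-10,-1,-2,0,1,-10,-2,-4,0,1,-10,-2,-3,0,1,-10,-2,-5,0,1,-9,-2,-5,0,1,-9,-1,-6,0,1,-9,-2,-6,0,1,-9,-1,-6,0,1]'

```text
clock: 5.98
eef_pos: [558.6, -27.4, 175.1]
eef_rot: [3.141, 0.001, 1.751]
wrist_force: [8.8, -1.5, -6.8]
finger_gap: 11.3
finger_force: 20.0
```

Emit:
step_arm --series '[-7,-2,-8,0,1,-8,-1,-7,0,1,-7,-1,-8,0,1,-6,-2,-9,0,1,-6,-1,-9,0,1,-6,-1,-9,0,1,-5,0,-10,0,1,-4,-1,-10,0,1,-3,-1,-10,0,1,-3,0,-10,0,1,-3,-1,-11,0,1,-2,0,-10,0,1,-1,0,-10,0,1,0,-1,-8,0,1,0,0,0,0,1]'

```text
clock: 7.85
eef_pos: [496.3, -38.8, 44.9]
eef_rot: [-3.137, -0.002, 1.751]
wrist_force: [-5.5, 0.8, -2.9]
finger_gap: 11.0
finger_force: 20.0
```

```bash
cat > lid.py <<'E'
from h import *
c=np.array([606,-20]); a=0.18
for n in("side","scene"):
    p,d,ci=grab(n); w=cloud(p,d,ci); np.savez(n+"1.npz",p=p,W=w); w=w.reshape(-1,3)
    f=(w[:,:2]-c)@np.array([[np.cos(a),-np.sin(a)],[np.sin(a),np.cos(a)]])
    m=(abs(f[:,1])<78)&(f[:,0]>-62)&(f[:,0]<55)&(w[:,2]>60)&(w[:,2]<80)
    A=np.c_[f[m],np.ones(m.sum())]
    print(n,m.sum(),np.linalg.lstsq(A,w[m,2],rcond=None)[0].round(4),[np.median(w[m&(abs(f[:,0]-x)<8),2]).round(1) for x in(-50,0,50)])
E
python3 lid.py
```

```text
side 1323 [-2.86000e-02 -3.10000e-03  6.78423e+01] [np.float64(69.7), np.float64(67.7), np.float64(66.9)]
scene 1407 [-2.69000e-02  1.80000e-03  6.80031e+01] [np.float64(69.5), np.float64(68.1), np.float64(66.7)]
```

Emit:
step_arm --series '[0,0,-2,0,1,0,0,-2,0,1,0,0,-2,0,1,0,0,0,0,1]'

```text
clock: 8.45
eef_pos: [496.2, -38.8, 39.5]
eef_rot: [-3.137, -0.002, 1.751]
wrist_force: [-10.4, 1.2, 3.0]
finger_gap: 11.4
finger_force: 20.0
```

```bash
python3 lid.py
```

```text
side 1321 [ 8.00000e-04 -3.00000e-04  6.59674e+01] [np.float64(65.9), np.float64(66.0), np.float64(66.0)]
scene 1355 [2.00000e-03 2.70000e-03 6.61763e+01] [np.float64(66.3), np.float64(65.7), np.float64(66.3)]
```

Emit:
step_arm --series '[0,0,0,0,0.68,0,0,0,0,0.68,0,0,0,0,0.68,0,0,20,0,0.68,0,0,40,0,0.68,0,0,50,0,0.5,0,-40,50,0,0.5,0,-50,30,0,0.4,0,-50,0,0,0.35,0,0,0,0,0.35,0,0,0,0,0.35]'

```text
clock: 9.93
eef_pos: [498.0, -177.8, 229.3]
eef_rot: [-3.141, -0.0, 1.75]
wrist_force: [1.0, 0.8, 0.8]
finger_gap: 61.7
finger_force: 0.0
```

```bash
python3 lid.py; python3 - <<'E'
from h import *
p,d,ci=grab("wrist"); W=cloud(p,d,ci); np.savez("w3.npz",p=p,W=W); print(ci["eye"])
cv2.imwrite("pics/w3.png",p)
c=np.array([606,-20]); a=0.18
for n,f in(("wrist","w3.npz"),("side","side1.npz"),("scene","scene1.npz")):
    W=np.load(f)["W"]; x,y,z=W[...,0],W[...,1],W[...,2]
    u=(x-c[0])*np.cos(a)+(y-c[1])*np.sin(a); v=-(x-c[0])*np.sin(a)+(y-c[1])*np.cos(a)
    with np.errstate(invalid='ignore'): m=((z>62)&(z<75)&(u>-75)&(u<80)&(abs(v)<95)).astype(np.uint8)
    if m.sum()>200:
        k=W[m>0]; r=cv2.minAreaRect(k[:,:2].astype(np.float32)); print(n,"lid",np.round(r[0],1),np.round(r[1]),r[2])
        cs,h=cv2.findContours(m,cv2.RETR_CCOMP,cv2.CHAIN_APPROX_NONE)
        for i,q in enumerate(cs):
            if h[0][i][3]>=0 and cv2.contourArea(q)>100:
                q=q[:,0]; P=W[q[:,1],q[:,0]]; P=P[~np.isnan(P).any(1)]; r=cv2.minAreaRect(P[:,:2].astype(np.float32)); print(" hole",np.round(r[0],1),np.round(r[1]),r[2])
W=np.load("w3.npz")["W"].reshape(-1,3)
for z0,z1 in((25,96),(5,24),(92,101),(103,112)):
    k=W[(abs(W[:,0]-468)<40)&(abs(W[:,1]+388)<42)&(W[:,2]>z0)&(W[:,2]<z1)]
    if len(k)>20:
        r=cv2.minAreaRect(k[:,:2].astype(np.float32)); print(z0,len(k),np.round(r[0]),np.round(r[1]),round(r[2],1))
E
```

```text
side 1365 [ 7.00000e-04 -3.00000e-04  6.60829e+01] [np.float64(66.0), np.float64(66.0), np.float64(66.1)]
scene 1372 [2.30000e-03 1.20000e-03 6.61252e+01] [np.float64(66.1), np.float64(66.0), np.float64(66.2)]
[482.45709876 -96.32599202 407.6683808 ]
wrist lid [611.9 -44.7] [152. 115.] 9.999028205871582
side lid [609.3 -22.1] [153. 161.] 9.64282512664795
scene lid [609.1 -17.9] [153. 169.] 10.868606567382812
 hole [599.3  -4.6] [48. 65.] 10.618927001953125
25 513 [ 470. -384.] [30. 41.] 10.5
5 332 [ 470. -387.] [34. 43.] 10.3
92 49 [ 474. -401.] [29. 16.] 13.9
103 288 [ 471. -393.] [23. 22.] 60.5
```

View pics/w3.png

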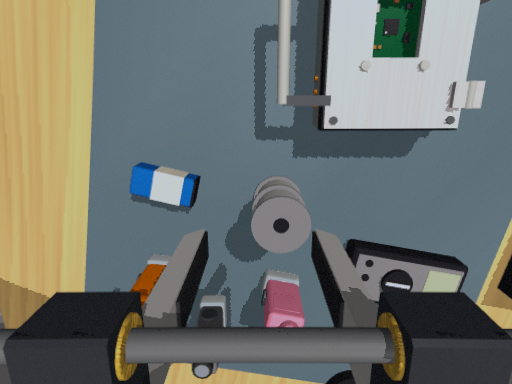

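The wrist view shows the microscope at (208,335), left of pink (283,300) and right of orange (150,285). The lid lies flat. The microscope is at about (471,−388) with yaw 0.19, which matches the present tool yaw. Move over it and descend.

Emit:
step_arm --series '[-5,-40,0,0,0.35,-6,-45,0,0,0.35,-6,-45,0,0,0.35,-5,-45,0,0.01,0.35,-5,-35,0,0,0.35,0,0,-40,0,0.35,0,0,-45,0,0.35,0,0,0,0,0.35]' --squeeze 15

```text
clock: 11.08
eef_pos: [470.4, -386.5, 141.8]
eef_rot: [-3.138, -0.005, 1.762]
wrist_force: [0.0, 0.3, -0.2]
finger_gap: 61.1
finger_force: 0.0
```

```bash
python3 - <<'E'
from h import *
st=manip.read_state(); print(st["eef_pos"])
p,d,ci=grab("side"); W=cloud(p,d,ci).reshape(-1,3)
for z0,z1 in((25,96),(92,101),(103,112),(140,220)):
    k=W[(abs(W[:,0]-470)<60)&(abs(W[:,1]+388)<45)&(W[:,2]>z0)&(W[:,2]<z1)]
    if len(k)>20:
        r=cv2.minAreaRect(k[:,:2].astype(np.float32)); print(z0,len(k),np.round(r[0]),np.round(r[1]),round(r[2],1),k.min(0).round())
q,_,_=grab("wrist"); cv2.imwrite("pics/w4.png",np.hstack([cv2.resize(q,(400,300)),cv2.resize(p[234:384,190:390],(400,300))]))
E
```

```text
[ 470.39088655 -386.49823466  141.84159573]
25 414 [ 454. -372.] [39. 96.] 39.9 [ 410. -411.   26.]
92 164 [ 455. -371.] [38. 95.] 39.9 [ 410. -411.   92.]
103 135 [ 472. -393.] [22. 22.] 62.1 [ 461. -405.  103.]
140 191 [ 471. -386.] [87. 20.] 11.0 [ 429. -404.  140.]
```

View pics/w4.png

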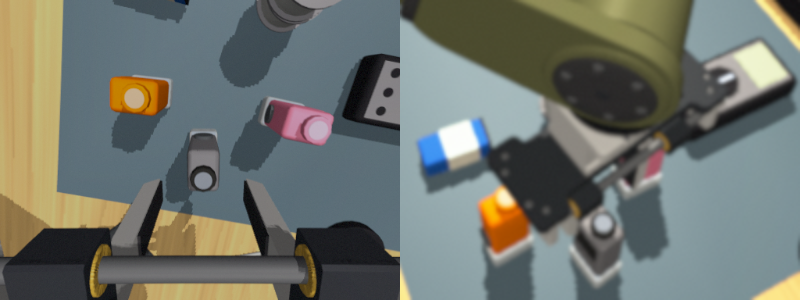

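The wrist view shows the microscope at (203,165) lying between the fingers and aligned with them, with both decoys clear. Descend and grip.

Emit:
step_arm --series '[0,-1,-35,0,0.35,0,0,-35,0,0.35,0,0,-26,0,0.35,0,0,0,0,0.35,0,0,0,0,0.6,0,0,0,0,0.8,0,0,0,0,1,0,0,0,0,1,0,0,0,0,1]'

```text
clock: 12.3
eef_pos: [471.3, -389.4, 49.2]
eef_rot: [3.141, 0.001, 1.761]
wrist_force: [-0.2, 0.9, 6.2]
finger_gap: 29.9
finger_force: 15.0
```

Emit:
step_arm --series '[0,0,0,0,1,0,0,10,0,1,0,0,20,0,1,0,0,30,0,1,0,0,40,0,1,0,0,40,0,1,0,0,15,0,1,0,0,0,0,1,0,0,0,0,1]' --squeeze 25

```text
clock: 13.42
eef_pos: [470.6, -388.8, 201.9]
eef_rot: [-3.14, -0.002, 1.761]
wrist_force: [-1.3, 0.5, -1.8]
finger_gap: 30.0
finger_force: 25.0
```

```bash
cat > mic.py <<'E'
from h import *
st=manip.read_state(); t=st["eef_pos"]; print(t.round(1),st["finger_gap"],st["wrist_force"].round(1))
for n in("side","scene"):
    p,d,ci=grab(n); W=cloud(p,d,ci); cv2.imwrite(f"pics/m_{n}_{int(st['clock']*10)}.png",p)
    w=W.reshape(-1,3); g=p.reshape(-1,3).astype(int)
    k=(np.hypot(w[:,0]-t[0],w[:,1]-t[1])<38)&(w[:,2]<t[2]-8)&(w[:,2]>max(t[2]-62,68))
    P=w[k]
    if len(P)<20: print(n,len(P)); continue
    lo=np.percentile(P[:,2],1)
    F=P[P[:,2]<lo+22]; B=P[P[:,2]>lo+24]
    for l,Q in(("foot",F),("body",B)):
        if len(Q)>15:
            r=cv2.minAreaRect(Q[:,:2].astype(np.float32)); print(n,l,len(Q),"zmin",lo.round(1),np.round(r[0],1),np.round(r[1],1),round(r[2],1))
E
python3 mic.py
```

```text
[ 470.6 -388.8  201.9] 29.95632656311215 [-1.3  0.5 -1.8]
side foot 212 zmin 156.5 [ 463.5 -397.9] [27.4 52.6] 51.6
side body 60 zmin 156.5 [ 470.7 -405.9] [13.1 32.9] 73.9
scene foot 99 zmin 154.3 [ 480.  -377.9] [31.4 53.6] 49.4
scene body 50 zmin 154.3 [ 480.5 -382.8] [21.5 49.7] 36.2
```

Emit:
step_arm --series '[5,15,0,0,1,9,28,0,0,1,11,34,0,0,1,12,35,0,0,1,12,35,0,0,1,12,35,0,0,1,12,35,0,0,1,12,35,0,0,1,12,35,0,0,1,12,35,0,0,1,10,30,0,-0.005,1,7,20,0,0,1,3,11,0,0,1,0,0,0,0,1,0,0,-15,0,1,0,0,-15,0,1,0,0,0,0,1,0,0,0,0,1]'

```text
clock: 15.78
eef_pos: [600.1, -6.4, 173.7]
eef_rot: [3.142, 0.0, 1.756]
wrist_force: [-0.3, -0.4, -1.3]
finger_gap: 30.2
finger_force: 25.0
```

```bash
python3 mic.py
```

```text
[600.1  -6.4 173.7] 30.249629942364464 [-0.3 -0.4 -1.3]
side foot 150 zmin 126.9 [594.3 -16. ] [28.9 51.9] 46.0
side body 76 zmin 126.9 [594.6 -16.8] [22.9 44.1] 47.7
scene foot 151 zmin 127.2 [602.6  -1.3] [32.8 46.6] 10.4
scene body 70 zmin 127.2 [608.4   5. ] [24.2 45.2] 48.4
```

```bash
cat > ext.py <<'E'
from h import *
st=manip.read_state(); t=st["eef_pos"]; a=0.183; R2=np.array([[np.cos(a),-np.sin(a)],[np.sin(a),np.cos(a)]]); c=np.array([599.5,-6])
print("tcp",t.round(1),((t[:2]-c)@R2).round(1)); z0=t[2]-48
for n in("side","scene"):
    p,d,ci=grab(n); W=cloud(p,d,ci); w=W.reshape(-1,3); f=(w[:,:2]-c)@R2
    k=(abs(f)<40).all(1)
    for l,a0,a1 in(("foot",0,19),("body",26,44)):
        m=k&(w[:,2]>z0+a0)&(w[:,2]<z0+a1)
        print(n,l,m.sum(),np.percentile(f[m],[1,4,50,96,99],axis=0).round(1).T.tolist(),np.percentile(w[k&(w[:,2]>80),2],.5).round(1))
    cv2.imwrite(f"pics/e_{n}.png",p)
s=cv2.imread("pics/e_side.png")[115:265,190:340]; q=cv2.imread("pics/e_scene.png")[120:270,130:280]
cv2.imwrite("pics/e%d.png"%(st["clock"]*10),np.hstack([cv2.resize(s,(400,400),interpolation=2),cv2.resize(q,(400,400),interpolation=2)]))
E
python3 ext.py; ls pics/e*
```

```text
tcp [600.2  -6.2 174. ] [ 0.7 -0.4]
side foot 110 [[-15.1, -14.6, -11.2, 16.4, 17.3], [-25.0, -24.5, -20.7, 15.6, 17.5]] 129.9
side body 90 [[-13.4, -12.5, -7.7, 14.9, 15.5], [-22.6, -22.2, -19.7, 9.4, 13.1]] 129.9
scene foot 108 [[-10.7, -8.7, 17.3, 19.5, 20.6], [-19.9, -16.5, 18.0, 25.6, 26.1]] 130.5
scene body 86 [[-9.0, -6.1, 15.5, 18.1, 18.3], [-14.0, -12.5, 18.4, 25.6, 26.5]] 130.5
pics/e158.png
pics/e_scene.png
pics/e_side.png
```

Emit:
step_arm --series '[-2,0,-12,0,1,0,0,-12,0,1,0,0,-10,0,1,0,0,-7,0,1,0,0,-3,0,1,0,0,0,0,1,0,0,0,0,1,0,0,0,0,1]'

```text
clock: 16.98
eef_pos: [598.2, -6.2, 129.9]
eef_rot: [3.141, 0.0, 1.756]
wrist_force: [0.0, 0.4, -1.2]
finger_gap: 30.0
finger_force: 25.0
```

```bash
python3 ext.py; python3 lid.py; ls pics/e*
```

```text
tcp [598.2  -6.2 129.9] [-1.3  0.1]
side foot 103 [[-17.2, -16.7, -13.9, 13.0, 15.6], [-24.3, -23.5, -19.8, 16.3, 18.4]] 85.8
side body 79 [[-15.3, -15.0, -10.4, 13.3, 13.7], [-22.0, -21.7, -18.9, 11.3, 17.0]] 85.8
scene foot 103 [[-14.7, -11.5, 14.5, 17.2, 17.5], [-16.1, -15.3, 20.3, 25.8, 26.4]] 86.1
scene body 77 [[-11.8, -8.3, 13.0, 15.4, 15.8], [-14.2, -12.0, 18.8, 26.9, 27.5]] 86.1
side 1424 [2.00000e-03 2.80000e-03 6.60666e+01] [np.float64(65.9), np.float64(65.9), np.float64(66.1)]
scene 1079 [4.00000e-03 3.10000e-03 6.60823e+01] [np.float64(66.0), np.float64(66.0), np.float64(66.3)]
pics/e158.png
pics/e169.png
pics/e_scene.png
pics/e_side.png
```

View pics/e169.png

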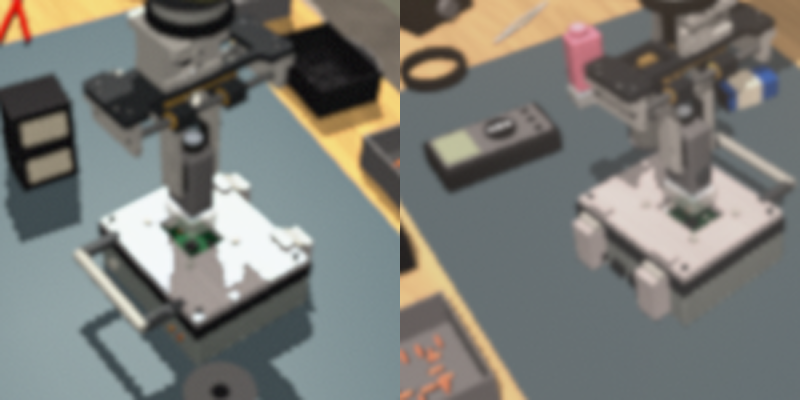

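Both views show the microscope upright in the gripper, hovering over the window of the closed lid at (195,225) on the left and (690,205) on the right. Nothing is touching it.

```bash
python3 -c "
from cell import manip
print(manip.sign_off())"
```

```text
the job is handed in; nothing more can be done
None
```

I handed the job in at about 17 s: the lid is closed, and the microscope is held upright about 1 mm off the window's centre, its foot 16–19 mm above the lid and touching nothing, by my camera measurements (the sign-off returned no verdict).

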